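Change a welding jig over to the other hand

TASK

Change the dowelled welding jig over to the mirror-image set-up for the next stub axle: move the end stop to the free pad at the other end of the row and swap the V rest and the channel rest, each plate fully down on both dowels of its pad. Then lay the stub axle in the jig, its round spindle in the V and its square shank in the channel, with the end that faces the stop within about a centimetre of it. Leave the plain box-section offcut where it lies.

Things in the scene. Friction and masses are not known exactly. Their poses are not given: they have to be found in the camera images.
- pad_1: First of four equal fixed steel dowel pads in a row, 100 mm apart, on a 12 mm base plate; carries the end stop at the start. 78 x 118 x 6 mm; origin: centre of its underside; x along the row towards pad_4, y across, z up. Two upright bullet-nosed dowels, 10 mm thick, at y = +42 and -42 mm, 19 mm high above the pad's top (straight for 10.5, then tapered).
- pad_2: Second dowel pad of the row, 100 mm from pad_1, made and measured like pad_1; carries one of the two rests at the start, the V or the channel.
- pad_3: Third dowel pad of the row, made and measured like pad_1; carries the other rest at the start.
- pad_4: Fourth dowel pad, at the far end of the row from pad_1 and made like it; empty at the start, its two dowels stand bare.
- v_rest_mid (a point): V rest, 0.55 kg: steel V-block, 45 mm along x, 50 along y, on an aluminium plate 72 x 114 (y) x 10 mm with 12.5 mm holes at y = +42, -42 for the dowels (both ways round fit). Heights from the plate's underside: block 10 to 52, groove bottom 32.5 (90 degrees, along x), this point 34 in the block's middle, dowel tips 19 when seated. Grasp the block across 45 mm.
- channel_rest_mid (a point): Channel rest, 0.55 kg: on a plate like the V rest's, a steel block 30 mm along x, 54 along y, from 10 to 56 mm above the plate's underside, with a square slot along x, 36 mm wide, floor at 36.3, mouth flared to 48 mm. The point lies in the block's middle, 34 mm above the plate's underside. Grasp the block across its 30 mm.
- end_stop_mid (a point): End stop, 0.5 kg: on a plate like the V rest's, a steel post 24 mm along x, 44 along y, from 10 to 80 mm above the plate's underside (83 over screw heads), with an 18 mm button 3 mm proud on both x faces at 52 mm (30 mm over the buttons; stops work from either side). The point: post's middle, 50 mm above the plate's underside. Grasp across the 44 mm.
- stub_axle_mid (a point): Stub axle, 250 mm, 0.45 to 0.7 kg, on the table left or right of the jig: along its x, bright round spindle of 28 mm diameter from the middle to +125 mm, dark square tube 32 x 32 from the middle to -125. Point: on the axis at mid-length, 16 mm above the table. In the seated rests its axis is 52 mm above the plates' undersides. Grasp across it near the middle; 60 mm is free between the rests.
- box_offcut_mid (a point): Dark steel box-section offcut, 40 x 40 x 140 mm (long along y), on the table at the other side of the jig from the stub axle; a bystander, not to be moved. The point is its centre, 20 mm above the table.

How it is judged:
By the outcome, as a careful person would: the job done as asked, in the order asked, and still so for the second after the job is handed in, with the robot touching nothing.
It also fails if it takes over 128 s, if anything falls off the work surface, if the arm or the gripper's body presses on something with over 40 N, if the wrist force passes 120 N, or if a joint passes its speed limit or range.

ROBOT

A 7-joint arm with a two-finger parallel gripper is mounted at the origin on the work surface; the furniture and walls round the work are solid. World frame = base frame: x ahead of the robot, y to its left, z up, the work surface at z = 0. Lengths are in m, angles in rad, forces in N, time in s.
With the tool pointing down it reaches from about 0.4 to 0.85 m from the base axis. Payload 10.4 kg.
Tool frame: the origin (TCP) lies at the very end of the fingers, on their centre line; the grasp point (between the pads) lies 19 mm behind it; z points along the fingers, x is the direction in which the jaws open and shut, and the axes are right-handed (so a half turn about z gives the same grasp; the last joint's range is limited). The gripper opens to 85 mm and grips with 20 to 120 N. Pads are 22 mm wide; open, the fingers measure 114 mm over their backs; the gripper's body (76 mm by 85 mm) begins 54 mm behind the grasp point. The pads swing forward as they close: fully open they stand 13 mm farther back than shut.
Start: joints at [-1.218, 0.332, -0.065, 1.46, 0.022, 1.35, -0.088], TCP at [0.229, 0.581, 0.231] pointing down, gripper open.
Joint ranges: [-2.6, 2.6], [-0.5, 2.12], [-1.47, 1.34], [0.16, 2.42], [-1.27, 4.41], [0.06, 2.06], [-2.6, 2.6]. Speed limits (rad/s): [2.22, 2.22, 2.79, 2.79, 3.14, 3.14, 3.14].

INTERFACE

Orientations are given as [roll, pitch, yaw] about the fixed x, y, z axes, in that order (R = Rz(yaw) Ry(pitch) Rx(roll)).
In Python, from rig import arm, cams, order gives the robot as it stands. The module is installed in compiled form; this text tells all that it offers.
- The arm moves only by the tool arm_command, never from a script. Its argument "targets" is a list of rows, each a list of 6 numbers: the shift along the tool's x, y, z in cm, then the turn, a rotation vector about the tool's x, y, z in rad. In form: [[tx, ty, tz, rx, ry, rz], ...]. A call has 1 to 10 rows; each row shifts and turns the pose as measured when the row begins, along the tool's axes as they then stand; what a row does not reach is not made up. A row lasts 1/8 s, in which the tool goes at most 62.5 mm and 10.7 degrees, less where a joint would pass 70% of its speed; a pose out of reach is approached as far as the arm can. A call with a gripper value outside its range is refused whole. "gripper" is the finger opening in cm, from 0 to 8.54, set as the call begins (left out, the last holds). The fingers move at their own pace and stop on an object; "newtons" is the grip in N (left out, the last holds). Time passes only in rows, so rows that do not move let the fingers close. It gives the time, the measured TCP pose, the force and the opening at its end, in the units of the state.
- arm.observe(): the state, without advancing time (a new reading comes with each control period).
- cams.camera(name): name is "scene" or "top" or "wrist"; returns the picture (384x512x3 uint8, red, green, blue); there is no depth.
- cams.camera_params(name): a dict with "vfov" (degrees; the focal length in pixels is half the picture's height over the tangent of half this angle, whatever the lens; pixels are square), "cx", "cy" (the principal point, pixels), "xyz" and "rotation" of the camera in the world. Camera axes: x right, y down, z forward; pixel columns grow to the right and rows downward; lengths in m; the calibration is good to about 2 mm. A picture is of the moment at which its call begins: read the wrist's pose just before it. camera_params takes no time and is no camera call; for the wrist camera it gives the pose at the moment of the call.
- order.finish_job(): hands the job in, once; it reports no verdict.
The state is a dict: "time": time; "joint_positions": joint angles; "joint_velocities": joint speeds; "joint_efforts": joint torques, N m; "eef_pos": TCP position; "eef_rot": TCP orientation; "ft_force": force on the tool from outside, world axes, zero at the start; "torque": the same for the moment, N m; "gripper_width": finger opening in m.
Only numpy, scipy, OpenCV 4.12 (cv2) and the standard library are available. Lean on these libraries where they do the work, as an engineer would, in place of code of your own. Each camera call takes 0.05 s, during which the arm holds its last target. There are 200 camera calls.

## Working session

There is one attempt and no reset: what is moved stays moved. The work goes in short steps, Python scripts to look and compute and a tool call to move; the robot and the scene stay as the last step left them, time stands still between calls to the robot, and variables do not carry over. Pictures are saved under pics/ and viewed, about 12 in all and at most 16, crops included, and the job is handed in when it is done.

Besides the shell and the picture viewer there is one more tool, called after "Request:" in YAML: its name, and indented under it one key for each argument. arm_command: Moves the arm, as the interface text tells. Its arguments: {"type":"object","properties":{"targets":{"type":"array","items":{"type":"array","items":{"type":"number"}}},"gripper":{"type":"number"},"newtons":{"type":"number"}},"required":["targets"]}

```bash
mkdir -p pics
python3 - <<'E'
from rig import arm,cams
import cv2
o=arm.observe();print(o)
for n in("scene","top"):
    p=cams.camera_params(n);print(n,p)
    cv2.imwrite(f"pics/{n}0.png",cv2.cvtColor(cams.camera(n),cv2.COLOR_RGB2BGR))
print(cams.camera_params("wrist"))
E
python3 -c "
import cv2
for n in('scene0','top0'):
    a=cv2.imread(f'pics/{n}.png');cv2.imwrite(f'pics/{n}b.png',cv2.resize(a,(800,600),interpolation=cv2.INTER_CUBIC))"
```

```text
{'time': 0.0, 'joint_positions': array([-1.21757081,  0.33284314, -0.06474414,  1.46093567,  0.02159852,
        1.34990406, -0.08847854]), 'joint_velocities': array([ 0.00084436,  0.00072653,  0.00071312, -0.00078828, -0.00097008,
        0.00163741,  0.00072466]), 'joint_efforts': array([ 2.35214668e-05, -6.25446224e+01,  4.93178784e-02, -3.91609240e+01,
        1.62019115e-02,  9.87379288e-03, -4.48430251e-05]), 'eef_pos': array([0.22924272, 0.58103715, 0.23053668]), 'eef_rot': array([3.14154302e+00, 1.39363400e-03, 1.19505451e+00]), 'ft_force': array([ 0.07212067, -0.23104909, -0.50080104]), 'torque': array([-0.05237599,  0.0593786 , -0.02153693]), 'gripper_width': 0.0856755008191253}
scene {'vfov': 53.91422907966936, 'cx': 254.39444381405343, 'cy': 191.57863972999715, 'xyz': array([-0.0155607 , -0.33741068,  0.74083443]), 'rotation': array([-2.35574828, -0.00594454, -0.99738713])}
top {'vfov': 44.85969312737754, 'cx': 253.21816821955886, 'cy': 188.89717257462976, 'xyz': array([0.23700659, 0.00384922, 1.443159  ]), 'rotation': array([-2.90810724, -0.00732058, -1.51934082])}
{'vfov': 68.26035936432862, 'cx': 256.7250176048436, 'cy': 187.096658481624, 'xyz': array([0.15658063, 0.61001972, 0.37286591]), 'rotation': array([2.83101016e+00, 1.22018731e-03, 1.19541159e+00])}
```

View pics/scene0b.png

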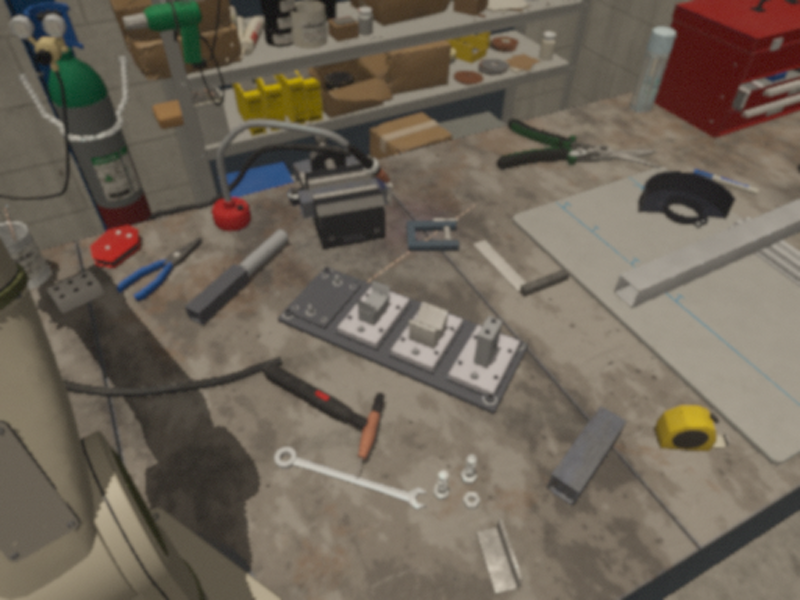

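View pics/top0b.png

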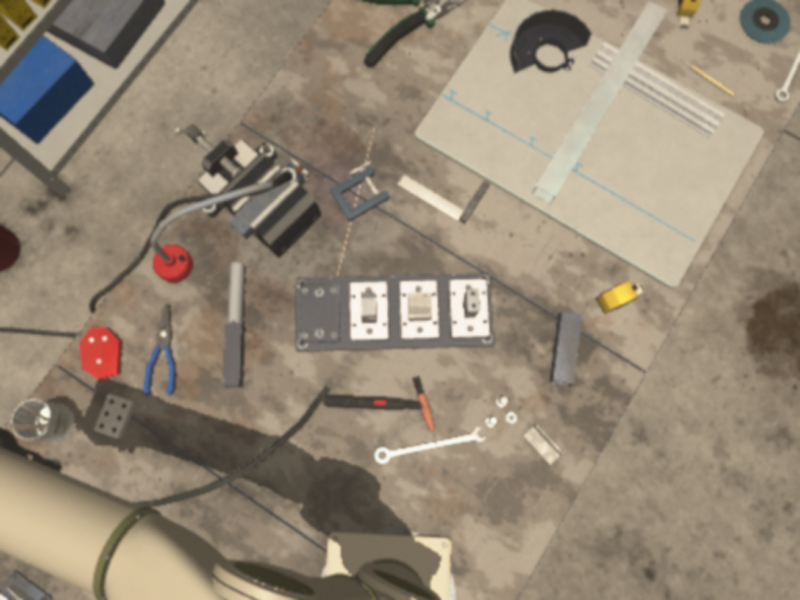

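Both views show pad_1 with the end stop at the right, top (470,300) in the 800x600 picture. The wider V is on pad_2 (420,307), the narrower channel on pad_3 (368,305), and the bare dowels of pad_4 at (319,292) and (319,333). The stub axle is at left (235,325), spindle end far, and the offcut is at right (566,348). Next I'll locate these roughly.

```bash
cat > h.py <<'E'
import numpy as np, cv2
from scipy.spatial.transform import Rotation as R
from rig import arm,cams
def rot(r): return R.from_euler('xyz',r).as_matrix()
def ray(p,u,v):
    f=192/np.tan(np.radians(p['vfov'])/2)
    d=rot(p['rotation'])@np.array([(u-p['cx'])/f,(v-p['cy'])/f,1]); return np.array(p['xyz']),d/np.linalg.norm(d)
def onz(p,u,v,z):
    c,d=ray(p,u,v); return c+d*(z-c[2])/d[2]
def tri(obs):   # obs: [(params,u,v),...]
    A=np.zeros((3,3));b=np.zeros(3);rs=[ray(*o) for o in obs]
    for c,d in rs: M=np.eye(3)-np.outer(d,d);A+=M;b+=M@c
    x=np.linalg.solve(A,b); return x,max(np.linalg.norm((np.eye(3)-np.outer(d,d))@(x-c)) for c,d in rs)
def proj(p,X):
    f=192/np.tan(np.radians(p['vfov'])/2); q=(np.asarray(X)-p['xyz'])@rot(p['rotation'])
    return np.c_[q[...,0]/q[...,2]*f+p['cx'],q[...,1]/q[...,2]*f+p['cy']] if q.ndim>1 else (q[0]/q[2]*f+p['cx'],q[1]/q[2]*f+p['cy'])
def go(pos,yaw=None,Rt=None):  # tool-frame shift in cm & rotvec from present pose to target (pointing down)
    o=arm.observe();R0=rot(o['eef_rot']);t=R0.T@(np.array(pos)-o['eef_pos'])*100
    R1=rot([np.pi,0,yaw]); w=R.from_matrix(R0.T@R1).as_rotvec()
    return np.round(t,2),np.round(w,4)
def shot(name,scale=1.5625):
    p=cams.camera_params('wrist');o=arm.observe();im=cams.camera('wrist')
    np.save(f'pics/{name}.npy',{'p':p,'o':o,'im':im},allow_pickle=True)
    cv2.imwrite(f'pics/{name}.png',cv2.resize(cv2.cvtColor(im,cv2.COLOR_RGB2BGR),(800,600),interpolation=cv2.INTER_CUBIC)); return p,im
E
python3 - <<'E'
from h import *
T=cams.camera_params('top');S=cams.camera_params('scene');s=1/1.5625
def two(n,a,b): print(n,*[np.round(x,4) for x in tri([(T,a[0]*s,a[1]*s),(S,b[0]*s,b[1]*s)])])
two('base corner L-far',(298,279),(328,268));two('base R-near',(491,346),(493,408))
for n,a,z in[('p4 far dowel',(319,292),.037),('p4 near',(319,333),.037),('V top',(420,307),.064),('ch top',(368,305),.064),('stop top',(471,298),.095),('axle far',(237,264),.016),('axle near',(233,385),.016),('off',(566,348),.04)]: print(n,onz(T,a[0]*s,a[1]*s,z).round(3))
E
```

```text
base corner L-far [0.6027 0.2113 0.006 ] 0.0007
base R-near [ 0.4844 -0.1855  0.0128] 0.0017
p4 far dowel [0.57  0.163 0.037]
p4 near [0.487 0.157 0.037]
V top [ 0.544 -0.038  0.064]
ch top [0.543 0.063 0.064]
stop top [ 0.56  -0.133  0.095]
axle far [0.624 0.337 0.016]
axle near [0.379 0.32  0.016]
off [ 0.482 -0.327  0.04 ]
```

Request:
arm_command:
  targets:
    - [0,0,0,0,0,-0.13]
    - [0,0,0,0,0,-0.13]
    - [0,0,0,0,0,-0.13]
    - [-6,3,0,0,0,0]
    - [-6,3,0,0,0,0]
    - [-6,3,0,0,0,0]
    - [-6,3,0,0,0,0]
    - [-6,3,0,0,0,0]
    - [-6,3,0,0,0,0]
  gripper: 8.5
  newtons: 60

```text
time: 1.23
eef_pos: [0.4053, 0.2473, 0.2272]
eef_rot: [-3.137, 0.006, 1.606]
ft_force: [0.6, 0.9, -0.0]
gripper_width: 0.085
```

```bash
python3 -c "
from h import *
print(go([.49,.09,.22],1.62))"
```

```text
(array([-16.02,   7.91,   0.77]), array([-0.0051,  0.0057, -0.0136]))
```

Request:
arm_command:
  targets:
    - [-5.4,2.6,0.3,0,0,0]
    - [-5.4,2.6,0.3,0,0,0]
    - [-5.4,2.6,0.3,-0.005,0.005,-0.013]
    - [0,0,0,0,0,0]
    - [0,0,0,0,0,0]

```text
time: 1.85
eef_pos: [0.4913, 0.0777, 0.2178]
eef_rot: [-3.141, 0.001, 1.612]
ft_force: [-0.1, 0.5, 1.1]
gripper_width: 0.0853
```

```bash
python3 -c "
from h import *
shot('w1');print(go([.49,-.07,.22],1.62))"
```

```text
(array([-14.73,  -0.75,  -0.19]), array([-0.0001,  0.0015, -0.0077]))
```

View pics/w1.png

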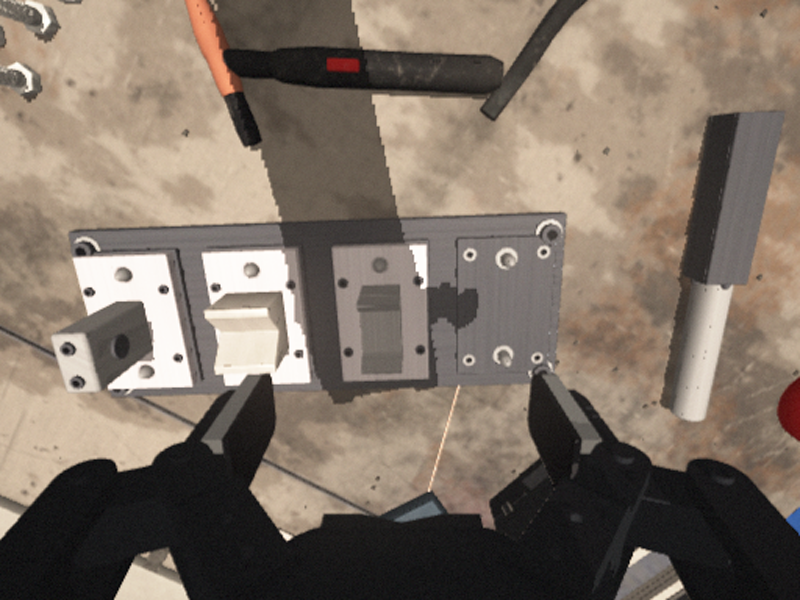

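w1 shows all four pads: stop post top at (75,360), V on pad_2 at (247,335), channel on pad_3 at (380,325), bare dowels of pad_4 at (507,260) and (504,357), axle at the right from (745,110) to (687,415). I'll take a second view from the other side.

Request:
arm_command:
  targets:
    - [-5,0.3,0,0,0,0]
    - [-5,0.3,0,0,0,0]
    - [-3.5,0.3,0,0,0,-0.007]
    - [0,0,0,0,0,0]
    - [0,0,0,0,0,0]

```text
time: 2.52
eef_pos: [0.5062, -0.0526, 0.2178]
eef_rot: [-3.141, 0.0, 1.633]
ft_force: [0.3, -0.1, -0.3]
gripper_width: 0.0852
```

```bash
python3 -c "
from h import *
p,_=shot('w2');print(p)"
```

```text
{'vfov': 68.26035936432862, 'cx': 256.7250176048436, 'cy': 187.096658481624, 'xyz': array([ 0.42818418, -0.05745657,  0.36014481]), 'rotation': array([2.83157301e+00, 1.50536439e-05, 1.63331890e+00])}
```

View pics/w2.png

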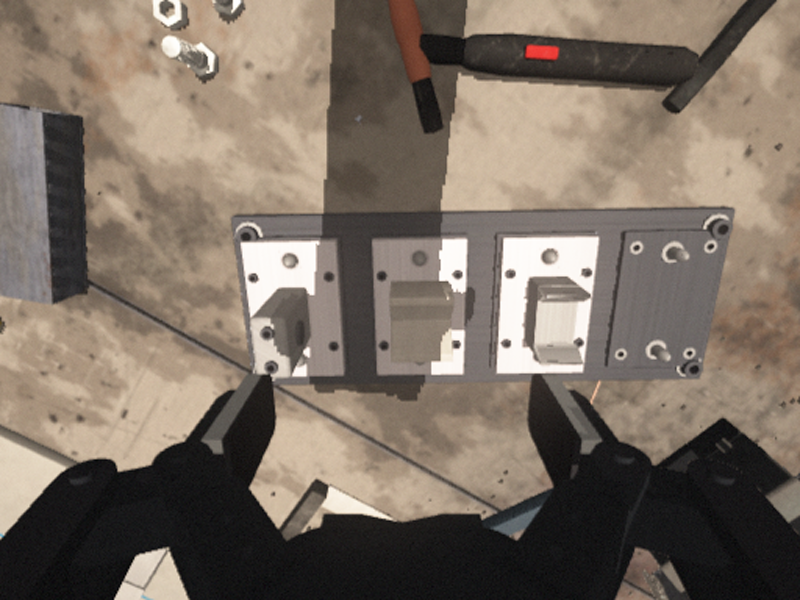

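w2 shows the stop post at (270,335), V at (420,320), channel at (555,320), and pad_4's dowels at (678,255) and (658,350). Next I'll zoom in on the dowel tips in both views.

Run:
```python
from h import *
P={'w1':[(123,274),(251,270),(379,265),(507,259),(504,356)],'w2':[(290,260),(419,257),(549,256),(678,254),(658,350)]}
rows=[]
for n,l in P.items():
    im=cv2.cvtColor(np.load(f'pics/{n}.npy',allow_pickle=True).item()['im'],cv2.COLOR_RGB2BGR);r=[]
    for u,v in l:
        u=round(u/1.5625);v=round(v/1.5625)
        c=cv2.resize(im[v-13:v+13,u-13:u+13],(156,156),interpolation=cv2.INTER_NEAREST)
        c=cv2.normalize(c,None,0,255,cv2.NORM_MINMAX)
        for k in range(0,156,30): cv2.line(c,(k,0),(k,4),(0,0,255),1);cv2.line(c,(0,k),(4,k),(0,0,255),1)
        r.append(cv2.copyMakeBorder(c,0,4,0,4,cv2.BORDER_CONSTANT)); print(n,u-13,v-13)
    rows.append(np.hstack(r))
cv2.imwrite('pics/tips.png',np.vstack(rows))
```

```text
w1 66 162
w1 148 160
w1 230 157
w1 311 153
w1 310 215
w2 173 153
w2 255 151
w2 338 151
w2 421 150
w2 408 211
```

View pics/tips.png

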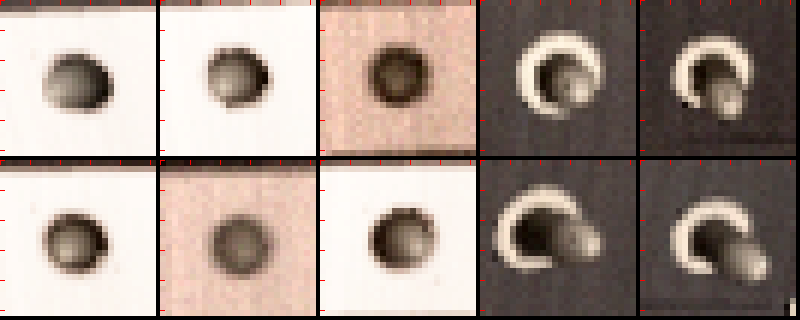

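```bash
cat >> h.py <<'E'
def load(n): return np.load(f'pics/{n}.npy',allow_pickle=True).item()
E
python3 - <<'E'
from h import *
a,b=load('w1')['p'],load('w2')['p']
O={'w1':[(66,162),(148,160),(230,157),(311,153),(310,215)],'w2':[(173,153),(255,151),(338,151),(421,150),(408,211)]}
def t(n,i,c,d):
    f=lambda v,c:(O[v][i][0]+c[0]/6-.5,O[v][i][1]+c[1]/6-.5)
    x,e=tri([(a,*f('w1',c)),(b,*f('w2',d))]);print(n,x.round(4),'res',round(e,4));return x
r1=t('p4 near ring',3,(81,73.5),(61,68));t('p4 near tip',3,(104,88),(110,83))
r2=t('p4 far ring',4,(72,76),(71,80));t('p4 far tip',4,(93,105),(117,108))
print(np.linalg.norm(r1-r2),np.degrees(np.arctan2(*(r2-r1)[[1,0]])))
for i,(c,d) in enumerate([((78,82),(75,82)),((78,77),(80,86)),((78,76),(82,78))]): t(f'hole p{i+1}',i,c,d)
# edge fit of the three plates (top rectangles) : x,y,yaw,z0 of the row
from scipy.optimize import minimize
G=[]
for n in('w1','w2'):
    g=cv2.cvtColor(load(n)['im'],cv2.COLOR_RGB2GRAY).astype(np.float32)
    G.append((load(n)['p'],g))
def rect(cx,w,h,z):
    s=np.linspace(-1,1,60)*.93
    return np.vstack([np.c_[cx+s*w/2,0*s+k*h/2,0*s+z] for k in(-1,1)]+[np.c_[cx+0*s+k*w/2,s*h/2,0*s+z] for k in(-1,1)])
def world(q,X):
    c,s=np.cos(q[2]),np.sin(q[2]); return np.c_[q[0]+c*X[:,0]-s*X[:,1],q[1]+s*X[:,0]+c*X[:,1],X[:,2]+q[3]]
def fit(rects,q0,fix=False):
    for sg in(4,2,1):
        M=[]
        for p,g in G:
            k=cv2.GaussianBlur(g,(0,0),sg);M.append((p,np.hypot(cv2.Sobel(k,5,1,0),cv2.Sobel(k,5,0,1))))
        def cost(q):
            c=0
            for p,m in M:
                uv=proj(p,world(q,rects)).astype(np.float32)
                c-=np.minimum(cv2.remap(m,uv[:,:1],uv[:,1:],1),np.percentile(m,97)).mean()/np.percentile(m,97)
            return c
        r=minimize(cost,q0,method='Nelder-Mead',options=dict(initial_simplex=q0+np.vstack([np.zeros(4),np.diag([.003,.003,.01,.004])]),xatol=1e-5,fatol=1e-6,maxiter=900));q0=r.x
    return r.x,r.fun
# row frame: origin pad_1, x-> pad_4
yaw=np.arctan2(r2[1]-r1[1],r2[0]-r1[0])+np.pi/2
m=(r1+r2)/2;q0=np.array([m[0]-.3*np.cos(yaw),m[1]-.3*np.sin(yaw),yaw,.018]);print('init',q0.round(4))
for nm,rc in[('all',np.vstack([rect(.1*i,.072,.114,.01) for i in range(3)]+[rect(.3,.078,.118,0)]))]+[(f'plate{i}',rect(.1*i,.072,.114,.01)) for i in range(3)]+[('pad4',rect(.3,.078,.118,0))]:
    q,f=fit(rc,q0);print(nm,q.round(4),round(f,3), 'pad4@',(q[:2]+.3*np.array([np.cos(q[2]),np.sin(q[2])])).round(4))
    if nm=='all': q0=q
np.save('q.npy',q0)
E
```

```text
p4 near ring [0.4901 0.1605 0.0189] res 0.0
p4 near tip [0.4898 0.1619 0.033 ] res 0.0001
p4 far ring [0.5749 0.167  0.0185] res 0.0
p4 far tip [0.574  0.168  0.0341] res 0.0
0.08497781819190334 4.37992941600657
hole p1 [ 0.5136 -0.1387  0.0276] res 0.0001
hole p2 [ 0.5061 -0.0391  0.0263] res 0.0002
hole p3 [0.4978 0.0606 0.0274] res 0.0
init [ 0.5554 -0.1353  1.6472  0.018 ]
all [ 0.5552 -0.135   1.6529  0.0192] -1.442 pad4@ [0.5306 0.164 ]
plate0 [ 0.5546 -0.1344  1.6469  0.0201] -1.771 pad4@ [0.5318 0.1647]
plate1 [ 0.5537 -0.1353  1.6416  0.0199] -1.693 pad4@ [0.5324 0.164 ]
plate2 [ 0.5543 -0.1353  1.6485  0.0199] -1.863 pad4@ [0.5311 0.1638]
pad4 [ 0.5389 -0.1301  1.6547  0.0152] -0.834 pad4@ [0.5138 0.1688]
```

Measured: row yaw is 1.649, pad_1 centre (0.5553,-0.1352), pad_4 centre (0.5325,0.1637), pad tops about 18.5 mm. The views agree to about 1 mm. End stop first: turn the tool to yaw 0.078.

Request:
arm_command:
  targets:
    - [0,0,0,0,0,0.173]
    - [0,0,0,0,0,0.173]
    - [0,0,0,0,0,0.173]
    - [0,0,0,0,0,0.173]
    - [0,0,0,0,0,0.173]
    - [0,0,0,0,0,0.173]
    - [0,0,0,0,0,0.173]
    - [0,0,0,0,0,0.173]
    - [0,0,0,0,0,0.173]
    - [0,0,0,0,0,0]

```text
time: 3.82
eef_pos: [0.5057, -0.0359, 0.2174]
eef_rot: [-3.139, 0.002, 0.052]
ft_force: [0.7, -0.4, -0.7]
gripper_width: 0.0851
```

```bash
python3 -c "
from h import *
print(go([.5553,-.1352,.16],.0785))"
```

```text
(array([ 4.45, 10.19,  5.7 ]), array([-0.0029,  0.0017, -0.0266]))
```

Request:
arm_command:
  targets:
    - [2.2,5,2.6,0,0,-0.026]
    - [2.2,5,2.6,0,0,0]
    - [0,0,0,0,0,0]
    - [0,0,0,0,0,0]

```text
time: 4.32
eef_pos: [0.5592, -0.129, 0.1634]
eef_rot: [-3.137, 0.001, 0.106]
ft_force: [-1.5, 0.8, 0.4]
gripper_width: 0.0851
```

```bash
python3 -c "
from h import *
print(arm.observe()['eef_pos']);print(go([.5553,-.1352,.049],.0785))"
```

```text
[ 0.55915605 -0.12903582  0.16335763]
(array([-0.44,  0.63, 11.43]), array([-0.0048,  0.0008,  0.0271]))
```

Request:
arm_command:
  targets:
    - [-0.4,0.6,3,-0.005,0,0.027]
    - [0,0,3,0,0,0]
    - [0,0,0,0,0,0]
    - [0,0,0,0,0,0]

```text
time: 4.82
eef_pos: [0.5576, -0.1297, 0.1061]
eef_rot: [-3.139, -0.005, 0.092]
ft_force: [-0.7, -0.2, 0.4]
gripper_width: 0.085
```

```bash
python3 -c "
from h import *
print(arm.observe()['eef_pos']);print(go([.5553,-.1352,.049],.0785))"
```

```text
[ 0.55762372 -0.1297223   0.10614883]
(array([-0.31,  0.54,  5.71]), array([-0.0024, -0.0054,  0.0134]))
```

Request:
arm_command:
  targets:
    - [-0.3,0.5,1.5,0,-0.005,0.013]

```text
time: 4.95
eef_pos: [0.5567, -0.1344, 0.0928]
eef_rot: [-3.139, -0.004, 0.08]
ft_force: [0.8, -0.5, -0.7]
gripper_width: 0.0847
```

```bash
python3 -c "
from h import *
print(arm.observe()['eef_pos']);print(go([.5553,-.1352,.049],.0785))"
```

```text
[ 0.55668035 -0.13435915  0.09278889]
(array([-0.16,  0.08,  4.38]), array([-0.0026, -0.0042,  0.0017]))
```

Request:
arm_command:
  targets:
    - [-0.15,0.08,2,0,-0.004,0]
    - [-0.1,0,1.8,0,0,0]
    - [-0.05,0,0.5,0,0,0]

```text
time: 5.32
eef_pos: [0.5528, -0.1357, 0.0461]
eef_rot: [-3.139, 0.001, 0.08]
ft_force: [-0.4, 0.1, -0.3]
gripper_width: 0.0855
```

```bash
python3 -c "
from h import *
print(arm.observe()['eef_pos']);print(go([.5553,-.1352,.049],.0785))
shot('w3')"
```

```text
[ 0.55281254 -0.13572939  0.04608417]
(array([ 0.25, -0.03, -0.29]), array([-0.0026,  0.0015,  0.0011]))
```

View pics/w3.png

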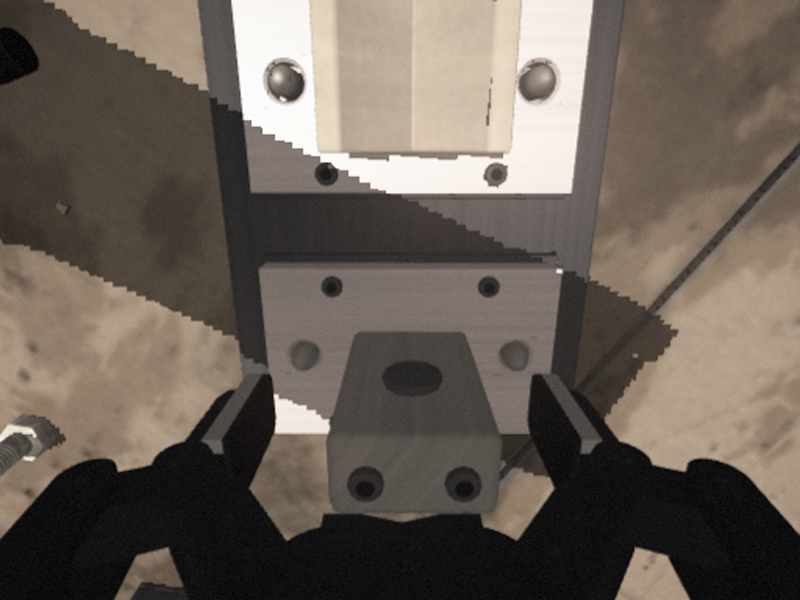

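w3: post centred at u≈413 between the fingers (mid 403), 2.5 mm to the tool's +x, which matches the calculation. I'll correct that and close.

Request:
arm_command:
  targets:
    - [0.25,0,-0.3,0,0,0]
    - [0,0,0,0,0,0]

```text
time: 5.62
eef_pos: [0.5559, -0.1357, 0.0497]
eef_rot: [-3.139, 0.001, 0.08]
ft_force: [0.3, 0.2, -0.0]
gripper_width: 0.0852
```

Request:
arm_command:
  targets:
    - [0.05,0,0,0,0,0]
    - [0,0,0,0,0,0]
    - [0,0,0,0,0,0]
    - [0,0,0,0,0,0]
    - [0,0,0,0,0,0]
    - [0,0,0,0,0,0]
  gripper: 3.8
  newtons: 50

```text
time: 6.38
eef_pos: [0.5571, -0.1357, 0.0507]
eef_rot: [-3.139, -0.001, 0.08]
ft_force: [1.0, 0.1, 0.2]
gripper_width: 0.0439
```

Request:
arm_command:
  targets:
    - [0,0,-1.5,0,0,0]
    - [0,0,-2.5,0,0,0]
    - [0,0,-3,0,0,0]
    - [0,0,-2,0,0,0]
    - [0,0,0,0,0,0]
  newtons: 80

```text
time: 7.0
eef_pos: [0.5549, -0.1358, 0.1442]
eef_rot: [-3.139, 0.003, 0.079]
ft_force: [-0.1, -0.2, -5.8]
gripper_width: 0.0432
```

```bash
cat >> h.py <<'E'
ROW=np.array([-.0235,.2992])/.3001   # unit vector pad_1 -> pad_4
E
python3 -c "
from h import *
o=arm.observe();print(o['eef_pos'],o['ft_force'],o['gripper_width'])
t=np.array([.5571,-.1357]);print(t+.3*ROW,go([*(t+.3*ROW),.15],.0800))"
```

```text
[ 0.55493994 -0.13581359  0.1441908 ] [-0.14583743 -0.16402594 -5.82299312] 0.0432328215634728
[0.53360783 0.1634003 ] (array([  0.23, -30.  ,  -0.5 ]), array([-0.0028,  0.0034, -0.0011]))
```

Request:
arm_command:
  targets:
    - [0,-4,-0.1,0,0,0]
    - [0,-5,-0.1,0,0,0]
    - [0.1,-5,-0.1,0,0,0]
    - [0,-5,0,0,0,0]
    - [0,-5,0,0,0,0]
    - [0,-3.5,0,0,0,0]
    - [0,0,0,0,0,0]
    - [0,0,0,0,0,0]

```text
time: 8.0
eef_pos: [0.5286, 0.1447, 0.1406]
eef_rot: [3.141, 0.014, 0.076]
ft_force: [0.7, 0.0, -4.6]
gripper_width: 0.0429
```

```bash
python3 -c "
from h import *
print(arm.observe()['eef_pos']);print(go([.5334,.1635,.08],.0800))"
```

```text
[0.52858003 0.14469024 0.14061348]
(array([ 0.71, -1.84,  6.05]), array([ 0.0007,  0.014 , -0.0036]))
```

Request:
arm_command:
  targets:
    - [0.7,-1.85,2,0,0.014,0]
    - [0.3,-0.1,2,0,0.005,0]
    - [0.1,0,1.4,0,0,0]

```text
time: 8.38
eef_pos: [0.539, 0.1615, 0.0853]
eef_rot: [3.14, -0.006, 0.071]
ft_force: [0.7, -1.0, -4.5]
gripper_width: 0.0432
```

```bash
python3 -c "
from h import *
o=arm.observe();print(o['eef_pos']);print(go([.5334,.1635,.078],.0800))"
```

```text
[0.53903875 0.16152536 0.08526417]
(array([-0.55, -0.24,  0.72]), array([ 0.0013, -0.0064, -0.009 ]))
```

Request:
arm_command:
  targets:
    - [-0.5,-0.2,0.3,0,-0.006,-0.008]

```text
time: 8.5
eef_pos: [0.5334, 0.1618, 0.0812]
eef_rot: [3.139, 0.002, 0.078]
ft_force: [-0.2, -0.4, -4.1]
gripper_width: 0.0437
```

```bash
python3 -c "
from h import *
o=arm.observe();print(o['eef_pos']);print(go([.5334,.1635,.078],.0800))"
```

```text
[0.53342185 0.16184667 0.08121271]
(array([ 0.01, -0.17,  0.32]), array([ 0.0024,  0.0015, -0.0023]))
```

Request:
arm_command:
  targets:
    - [0,-0.17,0.2,0.002,0,0]
    - [0,0,0,0,0,0]

```text
time: 8.75
eef_pos: [0.5333, 0.1632, 0.0797]
eef_rot: [-3.142, 0.001, 0.077]
ft_force: [1.2, -1.4, -4.1]
gripper_width: 0.0434
```

```bash
python3 -c "
from h import *
shot('w4');o=arm.observe();print(o['eef_pos']);print(go([.5334,.1635,.078],.0800))"
```

```text
[0.53340018 0.16321327 0.07989055]
(array([ 0.  , -0.03,  0.19]), array([-0.0001,  0.0012, -0.003 ]))
```

View pics/w4.png

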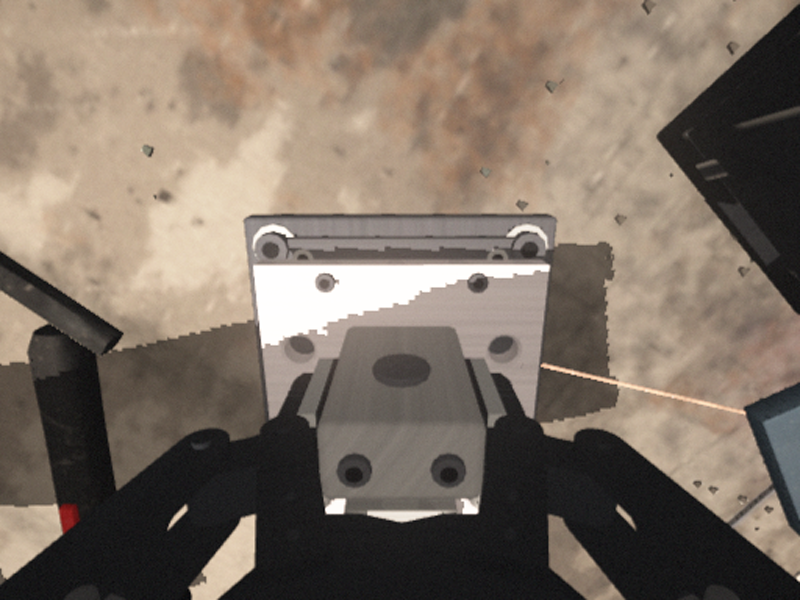

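w4: stop held level, plate squarely over pad_4, holes at (300,347) and (503,347). I'll lower it.

Request:
arm_command:
  targets:
    - [0,-0.03,0.7,0,0,0]
    - [0,0,0.7,0,0,0]

```text
time: 9.05
eef_pos: [0.5342, 0.1639, 0.0663]
eef_rot: [-3.141, -0.001, 0.077]
ft_force: [-0.5, -0.3, -3.8]
gripper_width: 0.0434
```

Request:
arm_command:
  targets:
    - [0,0,0.6,0,0,0]
    - [0,0,0.6,0,0,0]

```text
time: 9.3
eef_pos: [0.534, 0.1638, 0.0531]
eef_rot: [-3.141, -0.001, 0.077]
ft_force: [0.4, 0.5, -5.1]
gripper_width: 0.0434
```

Request:
arm_command:
  targets:
    - [0,0,0.4,0,0,0]
    - [0,0,0.2,0,0,0]

```text
time: 9.55
eef_pos: [0.5338, 0.1638, 0.0506]
eef_rot: [-3.139, 0.001, 0.077]
ft_force: [-16.0, -4.6, 28.8]
gripper_width: 0.0432
```

Request:
arm_command:
  targets:
    - [0,0,-0.05,0,0,0]
    - [0,0,0,0,0,0]
    - [0,0,0,0,0,0]
    - [0,0,0,0,0,0]
  gripper: 8.5

```text
time: 10.05
eef_pos: [0.5354, 0.1643, 0.0524]
eef_rot: [-3.138, -0.002, 0.077]
ft_force: [0.9, 0.2, -1.1]
gripper_width: 0.0849
```

Request:
arm_command:
  targets:
    - [0,0,-3,0,0,0]
    - [0,0,-5,0,0,0]
    - [0,2,-3,0,0,0]
    - [0,5,-1,0,0,0]
    - [0,0,0,0,0,-0.17]
    - [0,0,0,0,0,-0.17]
    - [0,0,0,0,0,-0.17]
    - [0,0,0,0,0,-0.17]
    - [0,0,0,0,0,-0.17]

```text
time: 11.18
eef_pos: [0.5408, 0.0915, 0.1754]
eef_rot: [3.142, -0.003, 0.953]
ft_force: [0.1, 0.1, 0.2]
gripper_width: 0.0849
```

Request:
arm_command:
  targets:
    - [0,0,0,0,0,-0.17]
    - [0,0,0,0,0,-0.17]
    - [0,0,0,0,0,-0.17]
    - [0,0,0,0,0,-0.17]
    - [0,0,0,0,0,0]
    - [0,0,0,0,0,0]

```text
time: 11.92
eef_pos: [0.5406, 0.0912, 0.1745]
eef_rot: [3.141, -0.002, 1.651]
ft_force: [-0.0, -0.6, 0.5]
gripper_width: 0.085
```

```bash
python3 -c "
from h import *
c=np.array([.5553,-.1352])
print(arm.observe()['eef_pos']);print(c+.2*ROW,go([*(c+.2*ROW),.15],1.6492))"
```

```text
[0.54055089 0.0912463  0.17450914]
[0.53963855 0.0642002 ] (array([-2.69, -0.31,  2.45]), array([ 0.0009, -0.002 ,  0.0018]))
```

Request:
arm_command:
  targets:
    - [-2.7,-0.3,2,0,0,0]
    - [0,0,3,0,0,0]
    - [0,0,2.5,0,0,0]

```text
time: 12.3
eef_pos: [0.5415, 0.0641, 0.0996]
eef_rot: [3.136, -0.003, 1.642]
ft_force: [-1.1, 0.3, 1.3]
gripper_width: 0.0848
```

```bash
python3 -c "
from h import *
c=np.array([.5553,-.1352])
print(arm.observe()['eef_pos']);print(go([*(c+.2*ROW),.033],1.6492))"
```

```text
[0.54150343 0.06405295 0.09963008]
(array([ 0.01, -0.22,  6.66]), array([ 0.0057, -0.0028, -0.0077]))
```

Request:
arm_command:
  targets:
    - [0,-0.2,2.5,0.005,-0.003,-0.007]
    - [0,0,1.9,0,0,0]

```text
time: 12.55
eef_pos: [0.5393, 0.0637, 0.0538]
eef_rot: [3.142, 0.001, 1.642]
ft_force: [-0.5, -0.6, 0.9]
gripper_width: 0.0848
```

```bash
python3 -c "
from h import *
c=np.array([.5553,-.1352])
print(arm.observe()['eef_pos']);print(go([*(c+.2*ROW),.033],1.6492));shot('w5')"
```

```text
[0.53931917 0.06374644 0.0537605 ]
(array([0.04, 0.03, 2.08]), array([ 0.0001,  0.0006, -0.0075]))
```

View pics/w5.png

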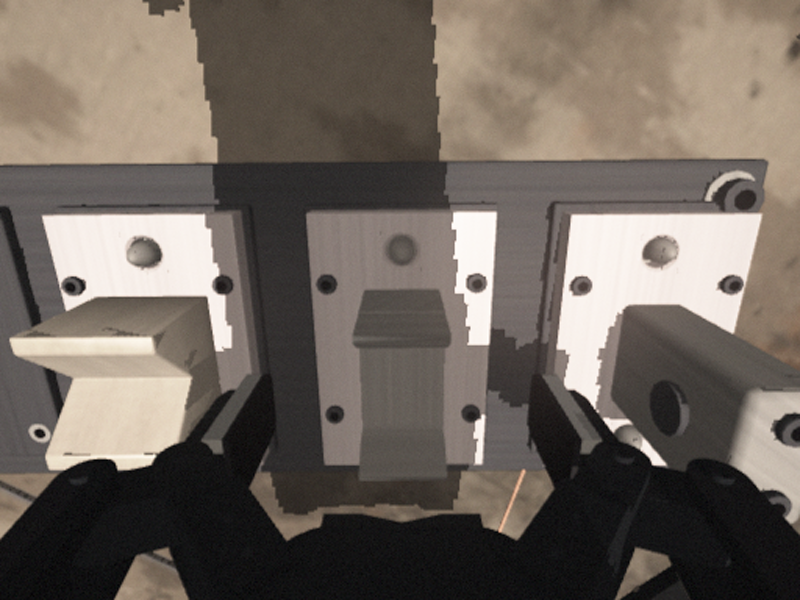

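w5: channel at (403,390) centred between the fingers (mid 403), fingers clear of the V and the stop, and the stop plate flat on pad_4. I'll descend and grip.

Request:
arm_command:
  targets:
    - [0.04,0.03,1.3,0,0,-0.007]
    - [0.02,0,0.6,0,0,0]

```text
time: 12.85
eef_pos: [0.5387, 0.0643, 0.0322]
eef_rot: [-3.14, 0.001, 1.646]
ft_force: [0.5, 1.0, 0.9]
gripper_width: 0.0851
```

```bash
python3 -c "
from h import *
c=np.array([.5553,-.1352])
print(arm.observe()['eef_pos']);print(go([*(c+.2*ROW),.033],1.6492))"
```

```text
[0.53868459 0.06427799 0.03217988]
(array([-0.02,  0.09, -0.08]), array([-0.0021,  0.0012, -0.0028]))
```

Request:
arm_command:
  targets:
    - [0,0.08,-0.08,0,0,0]
    - [0,0,0,0,0,0]
    - [0,0,0,0,0,0]
    - [0,0,0,0,0,0]
    - [0,0,0,0,0,0]
    - [0,0,0,0,0,0]
    - [0,0,0,0,0,0]
    - [0,0,0,0,0,0]
  gripper: 2.4
  newtons: 60

```text
time: 13.85
eef_pos: [0.5405, 0.0645, 0.0344]
eef_rot: [3.141, 0.001, 1.645]
ft_force: [0.2, -0.1, -0.5]
gripper_width: 0.029
```

Request:
arm_command:
  targets:
    - [0,0,-1.5,0,0,0]
    - [0,0,-2.5,0,0,0]
    - [0,0,-3,0,0,0]
    - [0,0,-2,0,0,0]
    - [-3,0,0,0,0,0]
    - [-5,0,0,0,0,0]
    - [-5,0,0,0,0,0]
    - [-4,0,0,0,0,0]
    - [0,0,0,0,0,0]
    - [0,0,0,0,0,0]
  newtons: 90

```text
time: 15.1
eef_pos: [0.5499, -0.109, 0.1317]
eef_rot: [-3.137, 0.0, 1.647]
ft_force: [0.4, 0.2, -5.5]
gripper_width: 0.0279
```

```bash
python3 -c "
from h import *
o=arm.observe();print(o['eef_pos'],o['ft_force'],o['gripper_width'])
t=np.array([.5405,.0645])-.2*ROW;print(t,go([*t,.063],1.6450))"
```

```text
[ 0.54990833 -0.10899013  0.13170229] [ 0.36619289  0.16913697 -5.52870553] 0.027869821740948406
[ 0.55616145 -0.1349002 ] (array([-2.63,  0.46,  6.87]), array([-0.0049,  0.0002,  0.0022]))
```

Request:
arm_command:
  targets:
    - [-2.2,0.4,0,-0.004,0,0]
    - [-0.4,0,2.5,0,0,0]
    - [0,0,2.5,0,0,0]

```text
time: 15.48
eef_pos: [0.5576, -0.1313, 0.0831]
eef_rot: [3.139, -0.001, 1.652]
ft_force: [-1.1, 0.1, -4.9]
gripper_width: 0.0279
```

```bash
python3 -c "
from h import *
o=arm.observe();print(o['eef_pos'],o['ft_force'])
t=np.array([.5405,.0645])-.2*ROW;print(go([*t,.062],1.6450))"
```

```text
[ 0.5576476  -0.13127784  0.08308821] [-1.08920334  0.08233974 -4.93068886]
(array([-0.35, -0.18,  2.11]), array([ 0.003 , -0.0012,  0.0075]))
```

Request:
arm_command:
  targets:
    - [-0.35,-0.18,1.2,0.003,0,0.006]
    - [0,0,0.6,0,0,0]

```text
time: 15.72
eef_pos: [0.5554, -0.1329, 0.0637]
eef_rot: [-3.139, -0.002, 1.649]
ft_force: [0.1, 0.9, -5.2]
gripper_width: 0.0282
```

```bash
python3 -c "
from h import *
o=arm.observe();print(o['eef_pos'],o['ft_force'])
t=np.array([.5405,.0645])-.2*ROW;print(go([*t,.062],1.6450))"
```

```text
[ 0.55543612 -0.13293135  0.06373726] [ 0.07686586  0.92402092 -5.20788732]
(array([-0.2 ,  0.06,  0.17]), array([-0.0026, -0.0023,  0.0037]))
```

Request:
arm_command:
  targets:
    - [-0.22,0.06,0.1,-0.002,-0.002,0.003]

```text
time: 15.85
eef_pos: [0.5564, -0.1345, 0.0628]
eef_rot: [-3.141, -0.001, 1.646]
ft_force: [-0.3, -0.3, -4.5]
gripper_width: 0.0281
```

```bash
python3 -c "
from h import *
o=arm.observe();print(o['eef_pos'],o['ft_force'])
t=np.array([.5405,.0645])-.2*ROW;print(go([*t,.062],1.6450))"
```

```text
[ 0.55638331 -0.13449844  0.06281838] [-0.33267484 -0.34617631 -4.47240567]
(array([-0.04, -0.03,  0.08]), array([-0.0005, -0.0005,  0.0015]))
```

Request:
arm_command:
  targets:
    - [-0.04,-0.03,0.7,0,0,0]
    - [0,0,0.7,0,0,0]
    - [0,0,0.5,0,0,0]

```text
time: 16.23
eef_pos: [0.5573, -0.135, 0.0443]
eef_rot: [3.139, -0.0, 1.647]
ft_force: [0.5, 0.2, -5.3]
gripper_width: 0.028
```

Request:
arm_command:
  targets:
    - [0,0,0.5,0,0,0]
    - [0,0,0.3,0,0,0]

```text
time: 16.48
eef_pos: [0.5572, -0.135, 0.0355]
eef_rot: [3.14, -0.0, 1.647]
ft_force: [0.3, -0.0, -4.8]
gripper_width: 0.0276
```

Request:
arm_command:
  targets:
    - [0,0,0.2,0,0,0]

```text
time: 16.6
eef_pos: [0.5572, -0.135, 0.0344]
eef_rot: [3.14, -0.001, 1.647]
ft_force: [-13.4, 3.4, 27.0]
gripper_width: 0.0282
```

Request:
arm_command:
  targets:
    - [0,0,0,0,0,0]
    - [0,0,0,0,0,0]
    - [0,0,0,0,0,0]
    - [0,0,0,0,0,0]
  gripper: 8.5

```text
time: 17.1
eef_pos: [0.5592, -0.1354, 0.0363]
eef_rot: [3.136, 0.0, 1.646]
ft_force: [0.8, -0.3, -0.2]
gripper_width: 0.0854
```

Request:
arm_command:
  targets:
    - [0,0,-3,0,0,0]
    - [0,0,-4,0,0,0]
    - [2,0,-1,0,0,0]
    - [5,0,0,0,0,0]
    - [2.5,0,0,0,0,0]
    - [0,0,0,0,0,0]

```text
time: 17.85
eef_pos: [0.5517, -0.0389, 0.1192]
eef_rot: [3.134, 0.0, 1.645]
ft_force: [-0.2, -0.2, 0.4]
gripper_width: 0.0848
```

```bash
python3 -c "
from h import *
c=np.array([.5557,-.1352])
print(arm.observe()['eef_pos']);print(c+.1*ROW,go([*(c+.1*ROW),.06],1.648))"
```

```text
[ 0.55167433 -0.03888929  0.11918518]
[ 0.54786928 -0.0354999 ] (array([ 0.37, -0.4 ,  5.92]), array([ 0.0072,  0.0002, -0.0032]))
```

Request:
arm_command:
  targets:
    - [0.37,-0.4,2,0.007,0,-0.003]
    - [0.05,-0.05,2.5,0,0,0]
    - [0,0,2,0,0,0]

```text
time: 18.23
eef_pos: [0.5468, -0.0382, 0.0512]
eef_rot: [3.141, 0.001, 1.645]
ft_force: [-0.1, -0.5, 0.4]
gripper_width: 0.0851
```

```bash
python3 -c "
from h import *
c=np.array([.5557,-.1352])
print(arm.observe()['eef_pos']);print(go([*(c+.1*ROW),.033],1.648))"
```

```text
[ 0.54681837 -0.03821354  0.05115674]
(array([0.27, 0.12, 1.82]), array([ 0.0009,  0.0014, -0.0032]))
```

Request:
arm_command:
  targets:
    - [0.25,0.12,1,0,0,-0.003]
    - [0.1,0,0.6,0,0,0]

```text
time: 18.48
eef_pos: [0.546, -0.0365, 0.0319]
eef_rot: [-3.138, 0.002, 1.645]
ft_force: [-0.5, 0.1, 0.8]
gripper_width: 0.0849
```

```bash
python3 -c "
from h import *
c=np.array([.5557,-.1352])
print(arm.observe()['eef_pos']);print(go([*(c+.1*ROW),.033],1.648));shot('w6')"
```

```text
[ 0.54602911 -0.03652837  0.03193142]
(array([ 0.09,  0.19, -0.11]), array([-0.0032,  0.0023, -0.0027]))
```

View pics/w6.png

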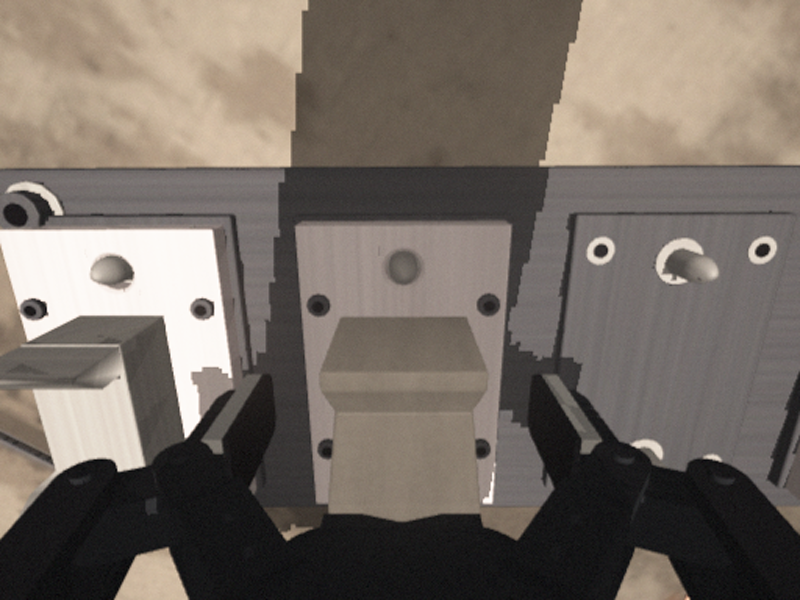

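w6: V block mid u=404 between the fingers (mid 403), channel seated on pad_1, pad_3 empty. I'll grip the V.

Request:
arm_command:
  targets:
    - [0,0.15,-0.05,0,0,0]
    - [0,0,0,0,0,0]
    - [0,0,0,0,0,0]
    - [0,0,0,0,0,0]
    - [0,0,0,0,0,0]
    - [0,0,0,0,0,0]
    - [0,0,0,0,0,0]
  gripper: 3.8
  newtons: 60

```text
time: 19.4
eef_pos: [0.548, -0.0366, 0.0331]
eef_rot: [-3.14, 0.002, 1.645]
ft_force: [-0.4, -0.2, -2.1]
gripper_width: 0.0436
```

Request:
arm_command:
  targets:
    - [0,0,-1.5,0,0,0]
    - [0,0,-2,0,0,0]
    - [0,0,-1,0,0,0]
    - [3,0,0,0,0,0]
    - [4,0,0,0,0,0]
    - [0.5,0,0,0,0,0]
  newtons: 90

```text
time: 20.15
eef_pos: [0.5411, 0.0394, 0.0811]
eef_rot: [-3.138, 0.002, 1.643]
ft_force: [-0.0, 0.1, -5.2]
gripper_width: 0.0426
```

```bash
python3 -c "
from h import *
o=arm.observe();print(o['eef_pos'],o['ft_force'],o['gripper_width'])"
```

```text
[0.54109772 0.03938093 0.08106787] [-0.01613227  0.05920749 -5.16294687] 0.04261112237433898
```

```bash
python3 -c "
from h import *
t=np.array([.548,-.0366])+.1*ROW;print(t,go([*t,.062],1.645))"
```

```text
[0.54016928 0.0631001 ] (array([2.38, 0.09, 1.9 ]), array([-0.004 ,  0.0025, -0.002 ]))
```

Request:
arm_command:
  targets:
    - [2.38,0.09,0.8,-0.004,0,0]
    - [0.2,0,0.8,0,0,0]

```text
time: 20.4
eef_pos: [0.5403, 0.0657, 0.0655]
eef_rot: [3.141, 0.002, 1.643]
ft_force: [0.3, -0.8, -5.1]
gripper_width: 0.0431
```

```bash
python3 -c "
from h import *
t=np.array([.548,-.0366])+.1*ROW;print(t,go([*t,.060],1.645))"
```

```text
[0.54016928 0.0631001 ] (array([-0.26, -0.03,  0.55]), array([ 0.0009,  0.0025, -0.0016]))
```

Request:
arm_command:
  targets:
    - [-0.26,-0.03,0.4,0,0.002,-0.002]

```text
time: 20.52
eef_pos: [0.5398, 0.0623, 0.0611]
eef_rot: [3.141, 0.001, 1.645]
ft_force: [0.9, -0.0, -5.5]
gripper_width: 0.0429
```

```bash
python3 -c "
from h import *
t=np.array([.548,-.0366])+.1*ROW;print(t,go([*t,.060],1.645))"
```

```text
[0.54016928 0.0631001 ] (array([0.08, 0.04, 0.11]), array([0.0001, 0.0011, 0.0005]))
```

Request:
arm_command:
  targets:
    - [0.08,0.04,0.4,0,0.001,0]
    - [0,0,0.5,0,0,0]

```text
time: 20.78
eef_pos: [0.5404, 0.0611, 0.0518]
eef_rot: [3.141, 0.001, 1.643]
ft_force: [-0.2, -0.3, -4.8]
gripper_width: 0.0423
```

Request:
arm_command:
  targets:
    - [0,0,0.7,0,0,0]
    - [0,0,0.6,0,0,0]

```text
time: 21.02
eef_pos: [0.5411, 0.0621, 0.0387]
eef_rot: [3.14, -0.001, 1.643]
ft_force: [-0.6, 1.6, -3.0]
gripper_width: 0.0432
```

Request:
arm_command:
  targets:
    - [0,0,0.4,0,0,0]
    - [0,0,0.2,0,0,0]

```text
time: 21.28
eef_pos: [0.541, 0.0624, 0.0332]
eef_rot: [3.141, -0.002, 1.643]
ft_force: [-14.5, 0.7, 31.4]
gripper_width: 0.0428
```

Seated at 33.2 mm (33.1 when picked up). I'll release and go back for the channel.

Request:
arm_command:
  targets:
    - [0,0,-0.05,0,0,0]
    - [0,0,0,0,0,0]
    - [0,0,0,0,0,0]
    - [0,0,0,0,0,0]
  gripper: 8.5

```text
time: 21.78
eef_pos: [0.5424, 0.061, 0.0347]
eef_rot: [3.138, -0.0, 1.642]
ft_force: [0.2, -0.1, -0.0]
gripper_width: 0.0853
```

Request:
arm_command:
  targets:
    - [0,0,-3,0,0,0]
    - [0,0,-4,0,0,0]
    - [-2,0,-1,0,0,0]
    - [-5,0,0,0,0,0]
    - [-5,0,0,0,0,0]
    - [-5,0,0,0,0,0]
    - [-2,0,0,0,0,0]
    - [0,0,0,0,0,0]

```text
time: 22.78
eef_pos: [0.554, -0.1381, 0.1146]
eef_rot: [3.141, 0.002, 1.641]
ft_force: [0.7, 0.5, -0.2]
gripper_width: 0.0851
```

```bash
python3 -c "
from h import *
print(arm.observe()['eef_pos']);print(go([.5572,-.135,.06],1.647))"
```

```text
[ 0.55401365 -0.13814883  0.11464092]
(array([0.3 , 0.34, 5.46]), array([ 0.0007,  0.0018, -0.0057]))
```

Request:
arm_command:
  targets:
    - [0.3,0.34,2,0,0.002,-0.005]
    - [0.05,0,2.5,0,0,0]
    - [0,0,2,0,0,0]

```text
time: 23.15
eef_pos: [0.5577, -0.13, 0.0457]
eef_rot: [3.14, -0.002, 1.651]
ft_force: [0.5, 0.7, 0.3]
gripper_width: 0.0843
```

```bash
python3 -c "
from h import *
print(arm.observe()['eef_pos']);print(go([.5572,-.135,.033],1.647))"
```

```text
[ 0.55773389 -0.13003095  0.04567513]
(array([-0.49, -0.09,  1.27]), array([ 0.0014, -0.0022,  0.004 ]))
```

Request:
arm_command:
  targets:
    - [-0.5,-0.09,0.7,0,-0.002,0.003]
    - [-0.05,0,0.4,0,0,0]

```text
time: 23.4
eef_pos: [0.556, -0.1331, 0.0314]
eef_rot: [-3.139, -0.001, 1.651]
ft_force: [0.4, 0.0, -1.3]
gripper_width: 0.0854
```

```bash
python3 -c "
from h import *
print(arm.observe()['eef_pos']);print(go([.5572,-.135,.033],1.647))"
```

```text
[ 0.55599149 -0.13308594  0.0314361 ]
(array([-0.2 ,  0.1 , -0.16]), array([-0.0026, -0.0015,  0.0043]))
```

Request:
arm_command:
  targets:
    - [-0.2,0.1,-0.1,0,0,0.004]

```text
time: 23.52
eef_pos: [0.5571, -0.1345, 0.0323]
eef_rot: [-3.139, -0.002, 1.648]
ft_force: [-0.0, 0.0, -0.0]
gripper_width: 0.0847
```

Request:
arm_command:
  targets:
    - [0,0,0,0,0,0]
    - [0,0,0,0,0,0]
    - [0,0,0,0,0,0]
    - [0,0,0,0,0,0]
    - [0,0,0,0,0,0]
    - [0,0,0,0,0,0]
    - [0,0,0,0,0,0]
  gripper: 2.4
  newtons: 60

```text
time: 24.4
eef_pos: [0.5585, -0.135, 0.0341]
eef_rot: [3.141, -0.001, 1.647]
ft_force: [0.2, -0.1, 0.5]
gripper_width: 0.0288
```

Request:
arm_command:
  targets:
    - [0,0,-1.5,0,0,0]
    - [0,0,-2,0,0,0]
    - [0,0,-1,0,0,0]
    - [3,0,0,0,0,0]
    - [4,0,0,0,0,0]
    - [1,0,0,0,0,0]
    - [0,0,0,0,0,0]
  newtons: 90

```text
time: 25.28
eef_pos: [0.5497, -0.0536, 0.0812]
eef_rot: [-3.137, -0.002, 1.646]
ft_force: [0.6, -0.3, -5.5]
gripper_width: 0.0283
```

```bash
python3 -c "
from h import *
t=np.array([.5585,-.135])+.1*ROW;print(t,go([*t,.060],1.647))"
```

```text
[ 0.55066928 -0.0352999 ] (array([1.82, 0.24, 2.12]), array([-0.0041, -0.0016, -0.0011]))
```

Request:
arm_command:
  targets:
    - [1.8,0.24,0.8,-0.004,0,0]
    - [0.1,0,0.9,0,0,0]

```text
time: 25.52
eef_pos: [0.5511, -0.0347, 0.0638]
eef_rot: [3.14, -0.001, 1.644]
ft_force: [-0.1, 0.3, -6.3]
gripper_width: 0.0279
```

```bash
python3 -c "
from h import *
t=np.array([.5585,-.135])+.1*ROW;print(t,go([*t,.060],1.647))"
```

```text
[ 0.55066928 -0.0352999 ] (array([-0.06, -0.05,  0.38]), array([ 0.0011, -0.0013, -0.0031]))
```

Request:
arm_command:
  targets:
    - [-0.06,-0.05,0.4,0.001,0,-0.003]
    - [0,0,0.4,0,0,0]

```text
time: 25.78
eef_pos: [0.55, -0.0363, 0.0543]
eef_rot: [-3.14, -0.001, 1.646]
ft_force: [0.9, 0.5, -5.4]
gripper_width: 0.0281
```

```bash
python3 -c "
from h import *
t=np.array([.5585,-.135])+.1*ROW;print(t,go([*t,.0341],1.647))"
```

```text
[ 0.55066928 -0.0352999 ] (array([0.09, 0.08, 2.02]), array([-0.0017, -0.0006, -0.001 ]))
```

Request:
arm_command:
  targets:
    - [0.09,0.08,0.4,0,0,0]
    - [0,0,0.6,0,0,0]
    - [0,0,0.6,0,0,0]

```text
time: 26.15
eef_pos: [0.551, -0.0361, 0.0375]
eef_rot: [-3.14, -0.0, 1.645]
ft_force: [-1.4, 0.1, -4.9]
gripper_width: 0.0279
```

Request:
arm_command:
  targets:
    - [0,0,0.4,0,0,0]
    - [0,0,0.2,0,0,0]

```text
time: 26.4
eef_pos: [0.5507, -0.0362, 0.0341]
eef_rot: [-3.139, -0.002, 1.644]
ft_force: [-18.9, 0.7, 37.5]
gripper_width: 0.0281
```

Channel seated on pad_2 at 34.1 mm. I'll release, rise, and go over the axle, turning half round on the way.

Request:
arm_command:
  targets:
    - [0,0,-0.05,0,0,0]
    - [0,0,0,0,0,0]
    - [0,0,0,0,0,0]
    - [0,0,0,0,0,0]
  gripper: 8.5

```text
time: 26.9
eef_pos: [0.5527, -0.0362, 0.0361]
eef_rot: [3.14, -0.002, 1.644]
ft_force: [0.7, -0.3, -0.6]
gripper_width: 0.0852
```

Request:
arm_command:
  targets:
    - [0,0,-3,0,0,0]
    - [0,0,-5,0,0,0]
    - [0,0,-5,0,0,0]
    - [3,0,-2,0,0,0]
    - [5.5,0,0,0,0,0]
    - [5.5,0,0,0,0,0]
    - [5.5,0,0,0,0,0]
    - [5.5,0,0,0,0,0]
    - [5.5,0,0,0,0,0]
    - [3,0,0,0,0,0]

```text
time: 28.15
eef_pos: [0.5287, 0.3046, 0.1915]
eef_rot: [3.139, -0.002, 1.637]
ft_force: [-0.4, -0.3, -0.6]
gripper_width: 0.085
```

Request:
arm_command:
  targets:
    - [0,0,0,0,0,0.18]
    - [0,0,0,0,0,0.18]
    - [0,0,0,0,0,0.18]
    - [0,0,0,0,0,0.18]
    - [0,0,0,0,0,0.18]
    - [0,0,0,0,0,0.18]
    - [0,0,0,0,0,0.18]
    - [0,0,0,0,0,0.18]
    - [0,0,0,0,0,0.18]

```text
time: 29.28
eef_pos: [0.5267, 0.3088, 0.1888]
eef_rot: [-3.14, 0.0, -0.029]
ft_force: [-0.1, 0.6, 0.6]
gripper_width: 0.0847
```

Request:
arm_command:
  targets:
    - [0,0,0,0,0,0.18]
    - [0,0,0,0,0,0.18]
    - [0,0,0,0,0,0.18]
    - [0,0,0,0,0,0.18]
    - [0,0,0,0,0,0.18]
    - [0,0,0,0,0,0.18]
    - [0,0,0,0,0,0.18]
    - [0,0,0,0,0,0.18]
    - [0,0,0,0,0,0]

```text
time: 30.4
eef_pos: [0.5261, 0.309, 0.187]
eef_rot: [3.141, -0.0, -1.516]
ft_force: [0.3, 0.2, -0.8]
gripper_width: 0.0849
```

```bash
python3 -c "
from h import *
o=arm.observe();print(o['eef_pos'],o['joint_positions']);shot('w7')"
```

```text
[0.52612813 0.30904956 0.18703563] [-1.16254616  0.3845852   0.71355668  1.59434712 -0.26088675  1.26151658
 -1.92130634]
```

View pics/w7.png

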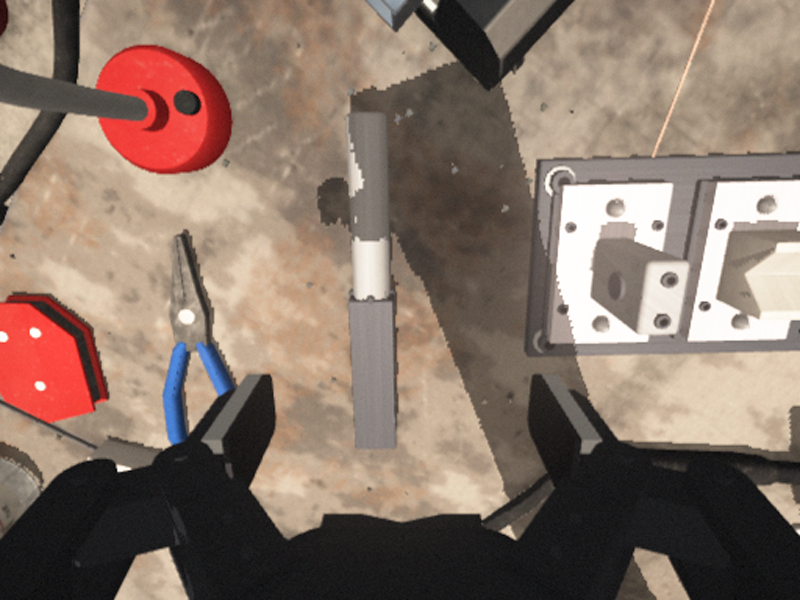

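w7: axle below, spindle end at (367,112), shoulder at (372,299), shank end at (376,448). The stop and V plates lie flat on pads 4 and 3. I'll triangulate the axle from w1 and w7.

Run:
```python
from h import *
a,b=load('w1')['p'],load('w7')['p'];s=1/1.5625
for n,u,v in[('end+y',(785,111),(356,448)),('end-y',(742,113),(396,447)),('sh+y',(750,285),(350,301)),('sh-y',(720,284),(395,299))]:
    x,e=tri([(a,u[0]*s,u[1]*s),(b,v[0]*s,v[1]*s)]);print(n,x.round(4),round(e,4),'w7@.032',onz(b,v[0]*s,v[1]*s,.032).round(4))
E=onz(b,376*s,447.5*s,.032);S=onz(b,372.5*s,300*s,.032);tip=onz(b,367*s,112*s,.023)
print(E,S,tip,np.arctan2(*(S-E)[[1,0]]),np.linalg.norm(S-E),np.linalg.norm((tip-S)[:2]),np.arctan2(*(tip-E)[[1,0]]))
```

```text
end+y [0.3765 0.337  0.0316] 0.0002 w7@.032 [0.377  0.3368 0.032 ]
end-y [0.3798 0.3057 0.0335] 0.001 w7@.032 [0.3797 0.3051 0.032 ]
sh+y [0.5008 0.3443 0.0354] 0.0011 w7@.032 [0.5005 0.344  0.032 ]
sh-y [0.5024 0.315  0.0398] 0.0047 w7@.032 [0.5037 0.3121 0.032 ]
[0.37832722 0.32094132 0.032     ] [0.50210075 0.32805125 0.032     ] [0.62638649 0.33648157 0.023     ] 0.05738001023317512 0.1239775661723484 0.12457133188139509 0.0625655489119798
```

```bash
python3 -c "
from h import *
print(go([.489,.3275,.06],-1.511))"
```

```text
(array([-2.06,  3.59, 12.71]), array([ 0.001 , -0.0003, -0.0028]))
```

Request:
arm_command:
  targets:
    - [-2.06,3.5,3,0,0,-0.003]
    - [-0.1,0.1,5,0,0,0]
    - [0,0,3.5,0,0,0]

```text
time: 30.82
eef_pos: [0.4898, 0.3308, 0.0722]
eef_rot: [-3.137, 0.004, -1.497]
ft_force: [0.1, 0.3, 0.0]
gripper_width: 0.0847
```

```bash
python3 -c "
from h import *
print(go([.489,.3275,.007],-1.511))"
```

```text
(array([0.35, 0.13, 6.51]), array([-0.0041,  0.0045,  0.0145]))
```

Request:
arm_command:
  targets:
    - [0.35,0.13,2,-0.004,0.004,0.014]
    - [0,0,2,0,0,0]
    - [0,0,1,0,0,0]

```text
time: 31.2
eef_pos: [0.4885, 0.3267, 0.0192]
eef_rot: [3.14, -0.001, -1.505]
ft_force: [0.2, -0.5, 0.5]
gripper_width: 0.085
```

```bash
python3 -c "
from h import *
print(arm.observe()['eef_pos'],go([.489,.3275,.007],-1.511))"
```

```text
[0.4884994  0.32673543 0.01920841] (array([-0.07, -0.06,  1.22]), array([ 0.0013, -0.0006,  0.0058]))
```

Request:
arm_command:
  targets:
    - [-0.05,-0.05,0.8,0,0,0.005]
    - [0,0,0.4,0,0,0]

```text
time: 31.45
eef_pos: [0.4898, 0.3276, 0.0072]
eef_rot: [3.141, 0.0, -1.51]
ft_force: [-0.0, -0.7, 0.4]
gripper_width: 0.0848
```

```bash
python3 -c "
from h import *
print(arm.observe()['ft_force'],go([.489,.3275,.007],-1.511))"
```

```text
[-0.04285282 -0.73901667  0.37913812] (array([0.01, 0.08, 0.02]), array([0.0003, 0.0002, 0.0008]))
```

Request:
arm_command:
  targets:
    - [0,0.08,0,0,0,0]
    - [0,0,0,0,0,0]
    - [0,0,0,0,0,0]
    - [0,0,0,0,0,0]
    - [0,0,0,0,0,0]
    - [0,0,0,0,0,0]
    - [0,0,0,0,0,0]
  gripper: 2.6
  newtons: 80

```text
time: 32.33
eef_pos: [0.4899, 0.3283, 0.0087]
eef_rot: [-3.14, 0.002, -1.51]
ft_force: [0.4, 0.3, 0.6]
gripper_width: 0.0305
```

Request:
arm_command:
  targets:
    - [0,0,-1.5,0,0,0]
    - [0,0,-2.5,0,0,0]
    - [0,0,-4,0,0,0]
    - [0,0,-5,0,0,0]
    - [0,0,-4,0,0,0]
    - [0,0,0,0,0,0]
  newtons: 100

```text
time: 33.08
eef_pos: [0.4872, 0.3259, 0.1843]
eef_rot: [3.138, -0.002, -1.511]
ft_force: [-0.4, 0.3, -7.8]
gripper_width: 0.0303
```

```bash
python3 -c "
from h import *
o=arm.observe();print(o['eef_pos'],o['ft_force'],o['torque'],o['gripper_width'])"
```

```text
[0.4872101  0.32594682 0.18432861] [-0.42373198  0.32453453 -7.78948182] [ 0.02727052 -0.04441061 -0.06230119] 0.030332201146529205
```

Axle held (opening 30 mm, weight about 8 N). I'll go over the jig first, then turn there, away from the lamp and cable.

Request:
arm_command:
  targets:
    - [3,-0.5,-0.5,0,0,0]
    - [5,-1,0,0,0,0]
    - [5,-1,0,0,0,0]
    - [5,-1,0,0,0,0]
    - [5,-1,0,0,0,0]
    - [4,-0.5,0,0,0,0]
    - [0,0,0,0,0,0]

```text
time: 33.95
eef_pos: [0.5481, 0.0501, 0.1802]
eef_rot: [3.124, -0.007, -1.509]
ft_force: [-0.3, 0.9, -5.6]
gripper_width: 0.03
```

Request:
arm_command:
  targets:
    - [0,0,0,0,0,-0.1]
    - [0,0,0,0,0,-0.17]
    - [0,0,0,0,0,-0.18]
    - [0,0,0,0,0,-0.18]
    - [0,0,0,0,0,-0.18]
    - [0,0,0,0,0,-0.18]
    - [0,0,0,0,0,-0.18]
    - [0,0,0,0,0,-0.18]
    - [0,0,0,0,0,-0.16]
    - [0,0,0,0,0,-0.08]

```text
time: 35.2
eef_pos: [0.537, 0.0571, 0.1657]
eef_rot: [3.135, 0.043, 0.14]
ft_force: [-0.5, -0.2, -5.7]
gripper_width: 0.0302
```

```bash
cat >> h.py <<'E'
C1=np.array([.5555,-.1353])
E
python3 -c "
from h import *
t=C1+.1433*ROW;print(t,go([*t,.13],.078))"
```

```text
[0.54427857 0.00757024] (array([0.18, 4.98, 3.6 ]), array([0.0078, 0.0425, 0.0626]))
```

Request:
arm_command:
  targets:
    - [0.1,3.5,0.3,0.008,0.042,0.06]
    - [0.1,1.3,0.3,0,0.01,0.01]
    - [0,0,0,0,0,0]
    - [0,0,0,0,0,0]

```text
time: 35.7
eef_pos: [0.5419, 0.0126, 0.1555]
eef_rot: [-3.141, -0.003, 0.075]
ft_force: [0.2, 0.0, -5.8]
gripper_width: 0.0299
```

```bash
python3 -c "
from h import *
t=C1+.1433*ROW;o=arm.observe();print(o['eef_pos'],o['eef_rot'],go([*t,.13],.078))"
```

```text
[0.54190482 0.01261525 0.15546022] [-3.14061213e+00 -3.11116953e-03  7.52632003e-02] (array([0.19, 0.52, 2.55]), array([-0.001 , -0.0031, -0.0027]))
```

Request:
arm_command:
  targets:
    - [0.19,0.52,1,0,-0.003,-0.003]
    - [0.05,0,1.5,0,0,0]
    - [0,0,1.5,0,0,0]

```text
time: 36.08
eef_pos: [0.5454, 0.0096, 0.1132]
eef_rot: [-3.14, -0.001, 0.082]
ft_force: [0.1, -0.2, -6.1]
gripper_width: 0.03
```

```bash
python3 -c "
from h import *
t=C1+.1433*ROW;o=arm.observe();print(o['eef_pos'],o['eef_rot'],go([*t,.095],.078));shot('w8')"
```

```text
[0.54536049 0.0095782  0.11317239] [-3.14002218e+00 -5.43336416e-04  8.18672476e-02] (array([-0.13,  0.19,  1.82]), array([-0.0016, -0.0005,  0.0039]))
```

View pics/w8.png

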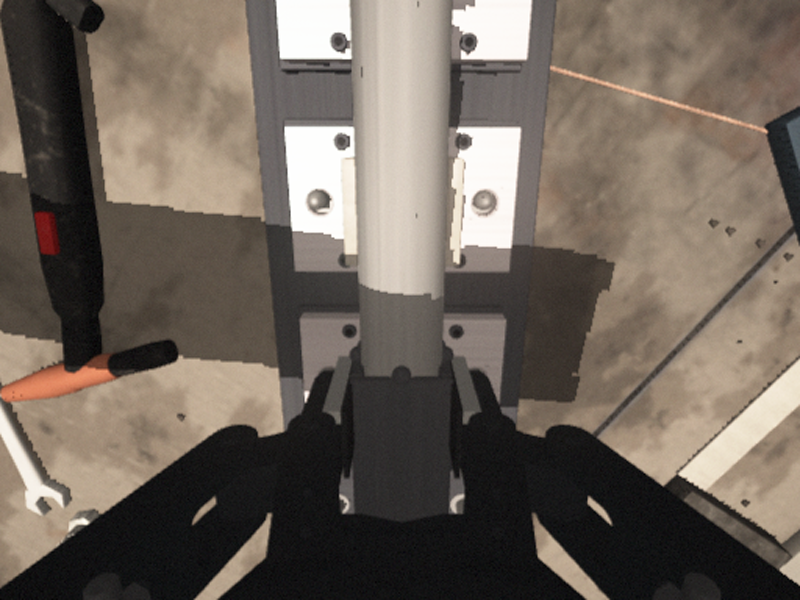

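w8: spindle over the V (V block mid u≈404, spindle ≈402), shoulder just ahead of the fingers. I'll lower it.

Request:
arm_command:
  targets:
    - [-0.13,0.19,1,0,0,0.004]
    - [0,0,0.8,0,0,0]

```text
time: 36.38
eef_pos: [0.5427, 0.0073, 0.0916]
eef_rot: [-3.141, 0.003, 0.078]
ft_force: [0.9, 0.9, -5.4]
gripper_width: 0.0304
```

```bash
python3 -c "
from h import *
t=C1+.1433*ROW;o=arm.observe();print(o['eef_pos'],o['eef_rot'],go([*t,.08],.078))"
```

```text
[0.54265759 0.00730218 0.09159334] [-3.14081792e+00  2.96401281e-03  7.76246613e-02] (array([ 0.17, -0.01,  1.16]), array([-0.0008,  0.003 , -0.0004]))
```

Request:
arm_command:
  targets:
    - [0.15,0,0.7,0,0.003,0]
    - [0,0,0.5,0,0,0]

```text
time: 36.62
eef_pos: [0.5444, 0.0075, 0.0787]
eef_rot: [-3.141, -0.0, 0.078]
ft_force: [-0.2, 0.2, -6.5]
gripper_width: 0.0302
```

```bash
python3 -c "
from h import *
t=C1+.1433*ROW;o=arm.observe();print(o['eef_pos'],o['ft_force'],o['eef_rot'],go([*t,.0627],.078))"
```

```text
[0.54435191 0.00749334 0.07874449] [-0.16812701  0.21682113 -6.53790463] [-3.14075162e+00 -4.56091897e-04  7.75913372e-02] (array([-0.01, -0.01,  1.6 ]), array([-0.0008, -0.0005, -0.0004]))
```

Request:
arm_command:
  targets:
    - [0,0,0.6,0,0,0]
    - [0,0,0.5,0,0,0]

```text
time: 36.88
eef_pos: [0.5447, 0.0076, 0.0673]
eef_rot: [-3.141, -0.001, 0.078]
ft_force: [0.4, 0.5, -5.2]
gripper_width: 0.03
```

Request:
arm_command:
  targets:
    - [0,0,0.4,0,0,0]

```text
time: 37.0
eef_pos: [0.5455, 0.0076, 0.0636]
eef_rot: [-3.14, -0.003, 0.078]
ft_force: [2.7, 0.2, 4.6]
gripper_width: 0.0296
```

Request:
arm_command:
  targets:
    - [0,0,0.15,0,0,0]

```text
time: 37.12
eef_pos: [0.5461, 0.0077, 0.0632]
eef_rot: [-3.14, -0.004, 0.077]
ft_force: [-9.2, 0.4, 21.0]
gripper_width: 0.0303
```

Run:
```python
from h import *
o=arm.observe();print(o['eef_pos'],o['ft_force'],o['eef_rot'])
T=cams.camera('top');S=cams.camera('scene')
a=cv2.resize(T[150:240,170:330],(640,360),interpolation=cv2.INTER_CUBIC)
cv2.imwrite('pics/t9.png',cv2.cvtColor(a,cv2.COLOR_RGB2BGR))
b=cv2.resize(S[140:280,170:350],(770,599),interpolation=cv2.INTER_CUBIC)
cv2.imwrite('pics/s9.png',cv2.cvtColor(b,cv2.COLOR_RGB2BGR))
```

```text
[0.54605115 0.00772118 0.06316935] [-9.21751957  0.36717839 21.03174574] [-3.13972777 -0.00366065  0.07743273]
```

View pics/s9.png

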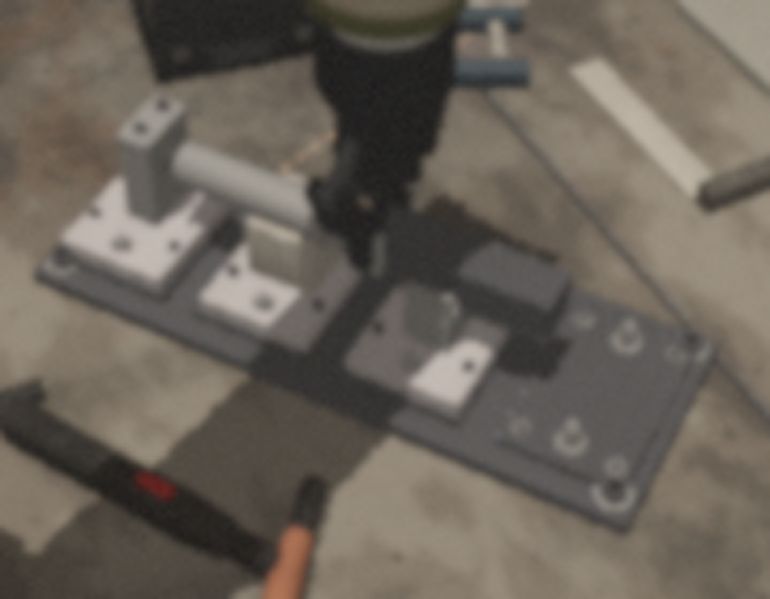

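s9: spindle in the V near the stop button (about (175,160)), shank in the channel, all plates flat. I'll release and back off.

Request:
arm_command:
  targets:
    - [0,0,-0.08,0,0,0]
    - [0,0,0,0,0,0]
    - [0,0,0,0,0,0]
    - [0,0,0,0,0,0]
  gripper: 8.5

```text
time: 37.72
eef_pos: [0.5473, 0.0078, 0.0653]
eef_rot: [-3.139, -0.007, 0.078]
ft_force: [1.1, 0.6, 0.3]
gripper_width: 0.0852
```

Request:
arm_command:
  targets:
    - [0,0,-2,0,0,0]
    - [0,0,-4,0,0,0]
    - [0,0,-5,0,0,0]
    - [0,2,-5,0,0,0]
    - [0,3,-1,0,0,0]
    - [0,0,0,0,0,0]
    - [0,0,0,0,0,0]

```text
time: 38.6
eef_pos: [0.5496, -0.043, 0.2399]
eef_rot: [-3.14, -0.005, 0.079]
ft_force: [-0.5, 0.2, 0.1]
gripper_width: 0.085
```

```bash
python3 -c "
from h import *
o=arm.observe();print(o['eef_pos']);shot('w10')"
```

```text
[ 0.54963144 -0.04299091  0.23985912]
```

View pics/w10.png

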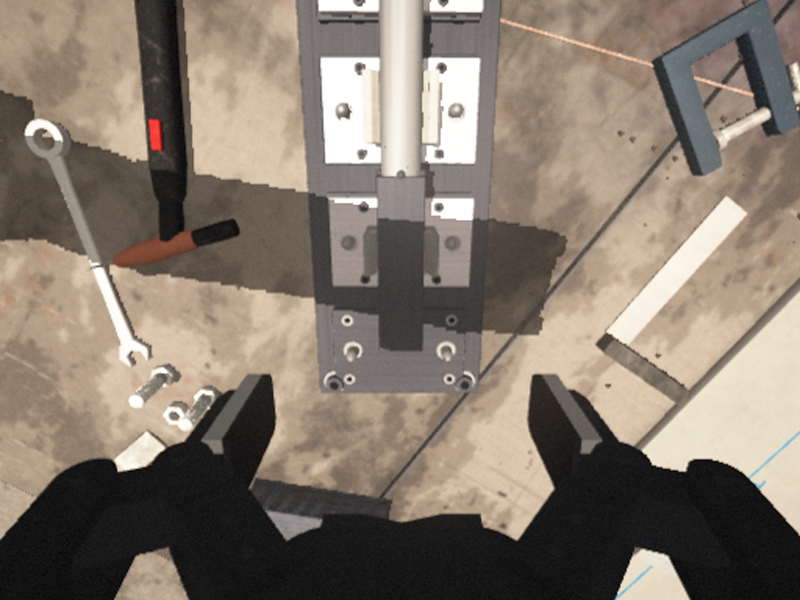

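w10: axle straight in both rests, shoulder at (401,178), shank through the channel, pad_1 bare, both rest plates flat. The gap at the stop is out of view, so I'll shift to see it.

Request:
arm_command:
  targets:
    - [0,-5,0,0,0,0]
    - [0,-5,0,0,0,0]
    - [0,-4,0,0,0,0]
    - [0,0,0,0,0,0]
    - [0,0,0,0,0,0]
    - [0,0,0,0,0,0]

```text
time: 39.4
eef_pos: [0.5358, 0.1025, 0.236]
eef_rot: [3.141, 0.001, 0.081]
ft_force: [-0.6, -0.0, 0.3]
gripper_width: 0.0846
```

```bash
python3 -c "
from h import *
o=arm.observe();print(o['eef_pos']);p,im=shot('w11')
P=lambda a,z:np.array([*(C1+a*ROW),z])
for a,z in((.285,.07),(.279,.084),(.255,.07)): print(a,proj(p,P(a,z)))
c=np.array(proj(p,P(.275,.08))).astype(int);print(c)
x0=c[0]-80;y0=max(c[1]-60,0)
cv2.imwrite('pics/w11c.png',cv2.cvtColor(cv2.resize(im[y0:y0+120,x0:x0+160],(800,600),interpolation=cv2.INTER_CUBIC),cv2.COLOR_RGB2BGR));print(x0,y0)"
```

```text
[0.53584684 0.10250165 0.23599541]
0.285 (np.float64(257.81326410952), np.float64(127.3572526377482))
0.279 (np.float64(257.82305599248855), np.float64(134.7185587024065))
0.255 (np.float64(257.6873338040096), np.float64(155.0123918995851))
[257 138]
177 78
```

View pics/w11c.png

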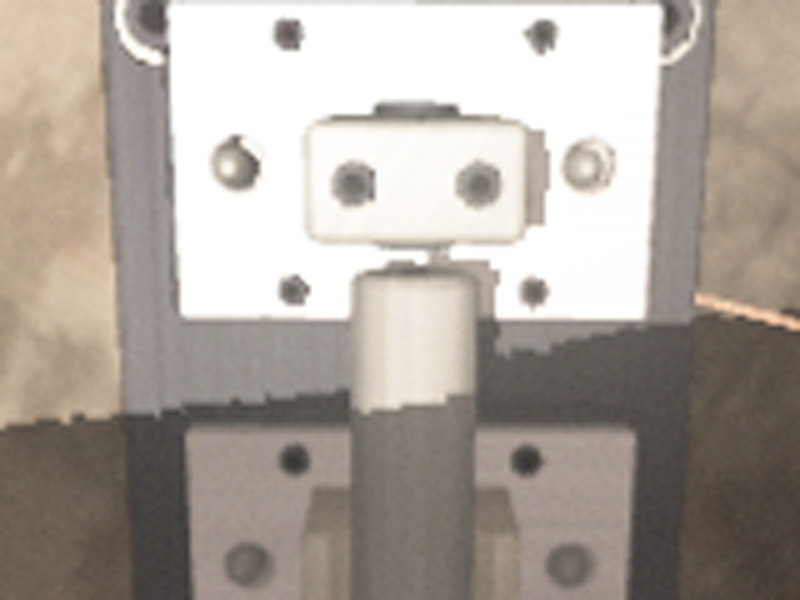

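w11c: button front at v≈248 and spindle end at about 264–268, at 4.4 px/mm. That is a gap of about 4 mm. The stop plate is flat with its dowels showing through at (237,163) and (588,163). The job is done, so I'll hand it in.

```bash
python3 -c "
from rig import order,arm
print(arm.observe()['time'],order.finish_job())"
```

```text
the job is handed in; nothing more can be done
39.45 None
```

The jig is changed over, the stub axle is laid in it, and the job was handed in at 39.45 s.

**Moves, in order:**
1. I moved the end stop from pad_1 to pad_4.
2. I parked the channel rest on the freed pad_1, moved the V rest from pad_2 to pad_3, then put the channel rest on pad_2.
3. I laid the stub axle in the rests, spindle in the V and square shank in the channel, with the spindle end facing the stop.

**Checks:**
- **Plates seated:** each plate ended within 0.3 mm of its gripper height when picked up, under about 29–38 N of measured wrist force. The last pictures show all three plates flat, with no plate or rest out of line.
- **Axle seated:** it came to rest 0.5 mm above the height I had worked out, which is within the calibration error.
- **Gap at the stop:** the last wrist picture shows about 4 mm between the spindle end and the stop button.
- **Robot clear:** the gripper was open and clear of everything at hand-in. The offcut was never approached.

No check failed. One edge fit, of the bare pad_4 outline, disagreed with the other measurements by about 2 cm. I dropped it and used the dowel measurements, which agreed to about 1 mm. The largest wrist reading printed was about 42 N, sideways and vertical combined, when the channel rest was seated. It came through the held part.

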